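# Call the odd cup in a triangle tasting

## Task

In this tasting test the odd one out is the covered bowl with the yellow lid: point at it from straight above, with the fingertips about 3 cm over the middle of its lid knob, and stay there for two full seconds, without touching any bowl or bringing the fingertips down close over a green-lidded one. Then log the choice by pressing the red button on the console all the way down and letting it spring back. Finish clear of everything, with the bowls, jug, spoon and glass left where they stood.

Things in the scene. Friction and masses are not known exactly. Their poses are not given: they have to be found in the camera images.
- bowl_yellow: covered cupping bowl: white ceramic, yellow plastic lid fixed on it, loose on the table. Origin at the centre of its underside, z up. Bowl 84 mm across, lid 88 mm across with its flat top 67 mm above the origin, a knob 26 mm across in the middle rising to 82 mm. Round, so its yaw does not matter
- bowl_yellow_knob (a point): centre of the top of the yellow lid knob of bowl_yellow, 82 mm above the table
- bowl_green1: covered cupping bowl: white ceramic, green plastic lid fixed on it, loose on the table. Origin at the centre of its underside, z up. Bowl 84 mm across, lid 88 mm across with its flat top 67 mm above the origin, a knob 26 mm across in the middle rising to 82 mm. Round, so its yaw does not matter
- bowl_green1_knob (a point): centre of the top of the green lid knob of bowl_green1, 82 mm above the table
- bowl_green2: covered cupping bowl: white ceramic, green plastic lid fixed on it, loose on the table. Origin at the centre of its underside, z up. Bowl 84 mm across, lid 88 mm across with its flat top 67 mm above the origin, a knob 26 mm across in the middle rising to 82 mm. Round, so its yaw does not matter
- bowl_green2_knob (a point): centre of the top of the green lid knob of bowl_green2, 82 mm above the table
- console: grey scoring console fixed to the table, 120 x 100 x 35 mm (x, y, z), origin at the centre of its underside; a dark screen on the +x half of its top, the red button on the -x half
- vote (a joint): travel of the red push button (36 mm across, in a black housing on the console): 0 up, 0.006 m fully down; pressed straight down, a spring returns it, fully down takes about 4 N
- vote_top (a point): centre of the top face of the red button cap, as it now stands (it sinks with the cap); about 57 mm above the table when up
- pitcher: steel jug, loose, 90 mm across, 105 mm high, with a handle that reaches 74 mm out on its +y side; origin at the centre of its underside. Not part of the job
- spoon: steel tasting spoon lying on the table, 170 mm long along its x axis; origin near its middle, on the table. Not part of the job
- glass: empty clear tasting glass standing upright, 72 mm across, 85 mm high; origin at the centre of its underside. Not part of the job
Things that resemble listed ones, but are neither listed nor needed, are in the scene too. What is shaped like the bowl_green1 but pink is not meant. What is shaped like the bowl_green2 but purple is not meant.

How it is judged (in metres and radians):
On the way, in this order (a step that is already met when the one before it is completed fails the run):
1. the fingertips point at the yellow lid from just above (centred within 25 mm, fingertips about 6 to 61 mm over the knob) and dwell 1.6 s (horizontal distance between the grasp point and bowl_yellow_knob below 0.025 m and z of the grasp point in the frame of bowl_yellow_knob between 0.025 and 0.08 m), for 1.6 s.
2. the red button is pressed all the way down (5 mm or more) with the fingers (value of joint vote above 0.005 m and contact force between the fingers and console above 0.5 N), for 0.05 s.
At the end, for the whole second after the job is handed in: The button has sprung back up (within 1.5 mm); each bowl is upright, at rest and within 8 mm of where it started; the jug, spoon and glass are at rest within 15 mm of where they started (value of joint vote below 0.0015 m and distance of each of bowl_yellow, bowl_green1, bowl_green2 from where it was at the start of the episode below 0.008 m and angle between each of bowl_yellow, bowl_green1, bowl_green2's own z axis and vertical below 0.1 rad and distance of each of pitcher, spoon, glass from where it was at the start of the episode below 0.015 m and linear speed of each of bowl_yellow, bowl_green1, bowl_green2, pitcher, spoon, glass below 0.02 m/s); the robot touches nothing.
It fails at once if the robot touches a bowl (contact force between any of the fingers, the arm and bowl_yellow above 0.3 N or contact force between any of the fingers, the arm and bowl_green1 above 0.3 N or contact force between any of the fingers, the arm and bowl_green2 above 0.3 N).
It fails at once if a bowl is lifted, pushed or tipped (distance of any of bowl_yellow, bowl_green1, bowl_green2 from where it was at the start of the episode above 0.012 m).
It fails at once if the fingertips come down close over a green-lidded bowl, pointing at the wrong one ((horizontal distance between the grasp point and bowl_green1_knob below 0.025 m and z of the grasp point in the frame of bowl_green1_knob between -0.05 and 0.08 m) or (horizontal distance between the grasp point and bowl_green2_knob below 0.025 m and z of the grasp point in the frame of bowl_green2_knob between -0.05 and 0.08 m)).
It fails at once if the jug, the spoon or the glass is disturbed (distance of any of pitcher, spoon, glass from where it was at the start of the episode above 0.02 m).
It also fails if it takes over 40 s, if anything falls off the work surface, if the arm or the gripper's body presses on something with over 40 N, if the wrist force passes 120 N, or if a joint passes its speed limit or range.

## Robot

A 6-joint arm with a two-finger parallel gripper is mounted at the origin on the work surface. World frame = base frame: x ahead of the robot, y to its left, z up, the work surface at z = 0. Lengths are in m, angles in degrees, forces in N, time in s.
With the tool pointing down it reaches from about 0.325 to 0.85 m from the base axis. Payload 4.4 kg.
Tool frame: the origin (TCP) lies at the very end of the fingers, on their centre line; the grasp point (between the pads) lies 19 mm behind it; z points along the fingers, y is the line along which they close (so a half turn about z gives the same grasp; the last joint's range is limited). The gripper opens to 94 mm and grips with 3 to 60 N. Pads are 16 mm wide; open, the fingers measure 119 mm over their backs; the gripper's body (75 mm by 177 mm) begins 78 mm behind the grasp point.
Start: joints at [-83.852, 11.837, 88.321, -0, 79.842, -8.623], TCP at [0.147, -0.556, 0.205] pointing down, gripper open.
Joint ranges: [-156.59, 156.59], [-49.26, 127.26], [12.9, 141.05], [-63.56, 243.56], [4.71, 150.69], [-161.64, 161.64]. Speed limits (degrees/s): [159.86, 159.86, 180, 180, 180, 180].

## Interface

Orientations are given as [roll, pitch, yaw] about the fixed x, y, z axes, in that order (R = Rz(yaw) Ry(pitch) Rx(roll)).
In Python, from rig import ctrl gives the robot as it stands.
- The arm moves only by the tool servo_tool, never from a script. Its argument "plan" is a list of rows, each an object of numbers: "x", "y", "z": the shift along the tool's x, y, z in cm; "ax", "ay", "az": the turn, a rotation vector about the tool's x, y, z in degrees; "hand": the closure, from -1 (fully open) to 1 (shut). A call has exactly 10 rows; each row shifts and turns the commanded pose from where the row before left it, along the tool's axes as they then stand; what a row does not reach is not made up. A row lasts 1/10 s, in which the tool goes at most 50 mm and 8.59 degrees, less where a joint would pass 70% of its speed; a pose out of reach is approached as far as the arm can. A call with a gripper value outside its range is refused whole. The fingers move at their own pace and stop on an object; "squeeze" is the grip in N (left out, the last holds). Time passes only in rows, so rows that do not move let the fingers close, or fill a call up. It gives the time, the measured TCP pose, the force, the opening and the grip force at its end, in the units of the state.
- ctrl.observe(): the state, without advancing time (a new reading comes with each control period).
- ctrl.read_camera(name): name is "scene" or "top" or "wrist"; returns a dict with "image" (480x640x3 uint8, red, green, blue), "fx", "fy", "cx", "cy" (pixels), "dist_coeffs" ([k1, k2, p1, p2, k3] as OpenCV has them; the pictures are not rectified), "R" (3x3) and "t" (3): a world point X has camera coordinates R X + t; the wrist camera has in their place "hand_eye" (4x4, takes a point from camera to tool coordinates, whose origin is the TCP and whose axes are the flange's). Camera axes: x right, y down, z forward; pixel columns grow to the right and rows downward; lengths in m; the calibration is good to about 2 mm. A picture is of the moment at which its call begins: read the wrist's pose just before it. There is no depth.
- ctrl.sign_off(): hands the job in; it is judged then, once.
Trained networks look in a picture, given as the dict that the camera call returned (one of the last four; its "shot" number tells which), for a name from the list of things; names that differ only in an ending like _2 or _b are one class to them, and where a whole thing is asked for, a point or a joint stands for the part that bears it (a point fixed in the world has none). Each returns a list of dicts, best first, with "score" (0 to 1); they miss things now and then, are a little off and sometimes report something else, mostly with a low value. They report only what shows in the picture. A call takes as long as a camera call. They do not tell look-alikes from the thing itself.
- ctrl.trace(target, picture): "region" (480x640 bool, what is visible of it) and "uv" ([column, row] in pixels, amid what is visible of it).
The state is a dict: "time": time; "joint_pos": joint angles; "dq": joint speeds; "tau": joint torques, N m; "position": TCP position; "tool_rot": TCP orientation; "contact_force": force on the tool from outside, world axes, zero at the start; "wrist_torque": the same for the moment, N m; "grip_width": finger opening in m; "finger_force": force on a finger pad.
Only numpy, scipy, OpenCV 4.12 (cv2) and the standard library are available. Lean on these libraries where they do the work, as an engineer would, in place of code of your own. Each camera call takes 0.05 s, during which the arm holds its last target. There are 200 camera calls.

## Working session

There is one attempt and no reset: what is moved stays moved. The work goes in short steps, Python scripts to look and compute and a tool call to move; the robot and the scene stay as the last step left them, time stands still between calls to the robot, and variables do not carry over. Pictures are saved under pics/ and viewed, at most 10 in all, crops included, and the job is handed in when it is done.

Besides the shell and the picture viewer there is one more tool, called as name(argument=value, ...), one argument or row to a line, values as JSON. servo_tool: Moves the arm, as the interface text tells. Its arguments: {"type":"object","properties":{"plan":{"type":"array","items":{"type":"object","properties":{"x":{"type":"number"},"y":{"type":"number"},"z":{"type":"number"},"ax":{"type":"number"},"ay":{"type":"number"},"az":{"type":"number"},"hand":{"type":"number"}}}},"squeeze":{"type":"number"}},"required":["plan"]}

```bash
mkdir -p pics
cat > h.py <<'E'
import numpy as np, cv2
from rig import ctrl
def ray(c,uv,z):
    K=np.array([[c["fx"],0,c["cx"]],[0,c["fy"],c["cy"]],[0,0,1]],float)
    p=cv2.undistortPoints(np.array([[uv]],float),K,np.array(c["dist_coeffs"],float))[0,0]
    R=np.array(c["R"]);t=np.array(c["t"]);o=-R.T@t;d=R.T@np.array([p[0],p[1],1])
    return o+d*(z-o[2])/d[2]
E
python3 - <<'E'
from h import *
s=ctrl.observe();print(s["position"],s["tool_rot"],s["time"])
Z=dict(bowl_yellow_knob=.082,vote_top=.057,bowl_yellow=.06,bowl_green1=.06,pitcher=.05,glass=.04,spoon=.005,console=.03)
for n in ("top","scene"):
    c=ctrl.read_camera(n);cv2.imwrite(f"pics/{n}.png",c["image"][:,:,::-1])
    print(n,-np.array(c["R"]).T@np.array(c["t"]))
    for k,z in Z.items():
        for d in ctrl.trace(k,c)[:6]:
            m=d["region"];print(k,round(d["score"],2),np.round(d["uv"]),ray(c,d["uv"],z).round(3),m.sum(),c["image"][m].mean(0).round())
E
```

```text
[ 0.1464956  -0.55520863  0.20432312] [-1.79874696e+02 -1.84383092e-02  1.47719640e+01] 0.0
top [0.41040163 0.00411244 1.18168773]
bowl_yellow_knob 0.59 [377. 218.] [ 0.635 -0.136  0.082] 1151 [231. 217.  66.]
vote_top 0.71 [459. 319.] [ 0.408 -0.309  0.057] 219 [219.  69.  56.]
bowl_yellow 0.65 [376. 216.] [ 0.644 -0.135  0.06 ] 1191 [228. 214.  65.]
bowl_yellow 0.23 [305. 356.] [0.337 0.033 0.06 ] 758 [180. 171. 162.]
bowl_green1 0.96 [309. 248.] [0.575 0.018 0.06 ] 1174 [ 98. 188. 111.]
bowl_green1 0.95 [253. 229.] [0.62  0.144 0.06 ] 1152 [ 93. 184. 107.]
bowl_green1 0.87 [352. 303.] [ 0.448 -0.074  0.06 ] 1277 [166.  98. 176.]
bowl_green1 0.63 [240. 293.] [0.476 0.175 0.06 ] 1256 [229. 171. 183.]
glass 0.94 [385. 162.] [ 0.778 -0.165  0.04 ] 897 [122. 130. 120.]
spoon 0.78 [308. 354.] [0.337 0.028 0.005] 783 [172. 164. 155.]
console 0.68 [455. 309.] [ 0.43  -0.309  0.03 ] 2536 [130. 123. 110.]
scene [1.32424948 0.17999376 0.71131306]
bowl_yellow_knob 0.83 [253. 258.] [ 0.681 -0.114  0.082] 1676 [213. 206. 134.]
vote_top 0.65 [214. 175.] [ 0.401 -0.312  0.057] 146 [219.  79.  75.]
vote_top 0.58 [254. 255.] [ 0.647 -0.128  0.057] 1689 [214. 207. 134.]
vote_top 0.57 [488. 232.] [0.481 0.312 0.057] 2449 [132. 125. 122.]
bowl_yellow 0.68 [253. 257.] [ 0.655 -0.126  0.06 ] 1691 [214. 206. 134.]
bowl_green1 0.81 [337. 246.] [0.59  0.022 0.06 ] 1619 [116. 178. 121.]
bowl_green1 0.73 [395. 271.] [0.636 0.141 0.06 ] 1872 [115. 178. 120.]
bowl_green1 0.63 [310. 205.] [ 0.473 -0.062  0.06 ] 1318 [135.  75. 155.]
bowl_green1 0.57 [419. 226.] [0.496 0.172 0.06 ] 1472 [210. 156. 172.]
pitcher 0.72 [487. 228.] [0.458 0.312 0.05 ] 2484 [132. 125. 122.]
glass 0.58 [211. 302.] [ 0.766 -0.169  0.04 ] 1914 [148. 156. 150.]
spoon 0.77 [359. 199.] [0.352 0.024 0.005] 415 [213. 205. 200.]
console 0.74 [212. 195.] [ 0.444 -0.306  0.03 ] 1983 [130. 124. 117.]
console 0.68 [217. 176.] [ 0.363 -0.327  0.03 ] 145 [221.  81.  77.]
```

View pics/top.png

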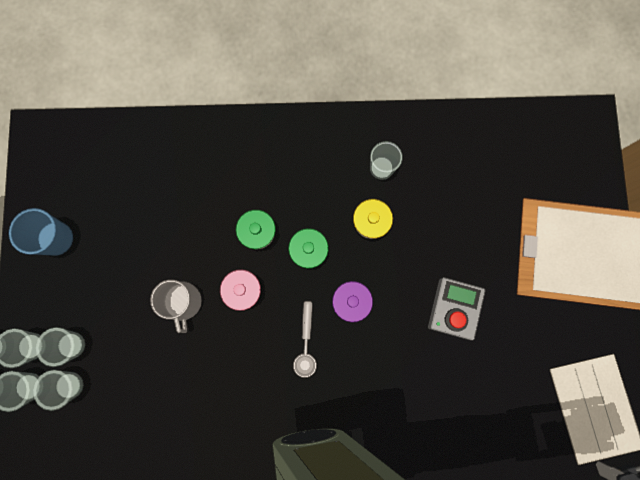

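View pics/scene.png

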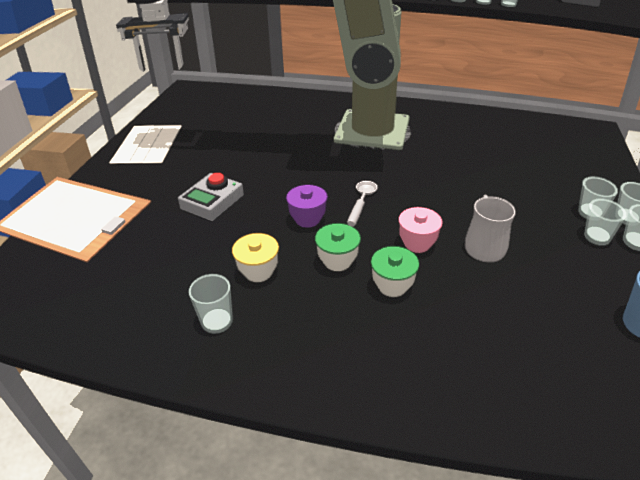

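The top picture shows the yellow knob at about (374,217) and the red button at about (458,320). In the scene picture they are at (255,245) and (216,178). Next I triangulate both.

Run:
```python
from h import *
s=ctrl.observe();P=np.array(s["position"]);y=np.radians(s["tool_rot"][2])
C={n:ctrl.read_camera(n) for n in("top","scene")}
for k,z,a,b in(("knob",.082,(374,217.5),(255,244)),("btn",.057,(458,320),(216,178))):
    print(k,ray(C["top"],a,z),ray(C["scene"],b,z))
# lid outline centroid in top, lid top plane 0.067
c=C["top"];hsv=cv2.cvtColor(c["image"],cv2.COLOR_RGB2HSV)
m=cv2.inRange(hsv,(22,120,120),(35,255,255));m[:190]=0;m[250:]=0;m[:,:340]=0;m[:,400:]=0
uv=np.argwhere(m).mean(0)[::-1];K=ray(c,uv,.067);print("lid",uv,K,m.sum()/255)
m=cv2.inRange(hsv,(0,150,120),(8,255,255));m[:300]=0;m[345:]=0;m[:,:435]=0;m[:,480:]=0
uv=np.argwhere(m).mean(0)[::-1];B=ray(c,uv,.057);print("btn",uv,B,m.sum()/255)
for t in(K,B):
    D=t-P;print("tool cm",100*(D[0]*np.cos(y)+D[1]*np.sin(y)),100*(D[0]*np.sin(y)-D[1]*np.cos(y)))
```

```text
knob [ 0.63575938 -0.12846753  0.082     ] [ 0.6423514  -0.12409306  0.082     ]
btn [ 0.40538071 -0.30689523  0.057     ] [ 0.41064801 -0.30426233  0.057     ]
lid [372.6400665  218.24688279] [ 0.63719291 -0.12713259  0.067     ] 1203.0
btn [457.68181818 319.42727273] [ 0.40664655 -0.30627988  0.057     ] 220.0
tool cm 58.373855268158394 -28.961279560017992
tool cm 31.513353699199964 -17.51718702801643
```

servo_tool(
  plan=[
    {"x":2.9,"y":-1.45,"hand":1},
    {"x":2.9,"y":-1.45,"hand":1},
    {"x":2.9,"y":-1.45,"hand":1},
    {"x":2.9,"y":-1.45,"hand":1},
    {"x":2.9,"y":-1.45,"hand":1},
    {"x":2.9,"y":-1.45,"hand":1},
    {"x":2.9,"y":-1.45,"hand":1},
    {"x":2.9,"y":-1.45,"hand":1},
    {"x":2.9,"y":-1.45,"hand":1},
    {"x":2.9,"y":-1.45,"hand":1},
  ],
  squeeze=5,
)

```text
invalid input at $.plan[0]: expected keys x, y, z, ax, ay, az, hand
```

servo_tool(
  plan=[
    {"x":2.9,"y":-1.45,"hand":1},
    {"x":2.9,"y":-1.45,"hand":1},
    {"x":2.9,"y":-1.45,"hand":1},
    {"x":2.9,"y":-1.45,"hand":1},
    {"x":2.9,"y":-1.45,"hand":1},
    {"x":2.9,"y":-1.45,"hand":1},
    {"x":2.9,"y":-1.45,"hand":1},
    {"x":2.9,"y":-1.45,"hand":1},
    {"x":2.9,"y":-1.45,"hand":1},
    {"x":2.9,"y":-1.45,"hand":1},
  ],
)

```text
invalid input at $.plan[0]: expected keys x, y, z, ax, ay, az, hand
```

servo_tool(
  plan=[
    {"x":2.9,"y":-1.45,"z":0,"ax":0,"ay":0,"az":0,"hand":1},
    {"x":2.9,"y":-1.45,"z":0,"ax":0,"ay":0,"az":0,"hand":1},
    {"x":2.9,"y":-1.45,"z":0,"ax":0,"ay":0,"az":0,"hand":1},
    {"x":2.9,"y":-1.45,"z":0,"ax":0,"ay":0,"az":0,"hand":1},
    {"x":2.9,"y":-1.45,"z":0,"ax":0,"ay":0,"az":0,"hand":1},
    {"x":2.9,"y":-1.45,"z":0,"ax":0,"ay":0,"az":0,"hand":1},
    {"x":2.9,"y":-1.45,"z":0,"ax":0,"ay":0,"az":0,"hand":1},
    {"x":2.9,"y":-1.45,"z":0,"ax":0,"ay":0,"az":0,"hand":1},
    {"x":2.9,"y":-1.45,"z":0,"ax":0,"ay":0,"az":0,"hand":1},
    {"x":2.9,"y":-1.45,"z":0,"ax":0,"ay":0,"az":0,"hand":1},
  ],
  squeeze=5,
)

```text
time: 2.0
position: [0.391, -0.3409, 0.2056]
tool_rot: [180.0, -0.0, 14.8]
contact_force: [0.5, -0.2, -0.1]
grip_width: 0.0173
finger_force: 0.0
```

servo_tool(
  plan=[
    {"x":2.9,"y":-1.45,"z":0,"ax":0,"ay":0,"az":0,"hand":1},
    {"x":2.9,"y":-1.45,"z":0,"ax":0,"ay":0,"az":0,"hand":1},
    {"x":2.9,"y":-1.45,"z":0,"ax":0,"ay":0,"az":0,"hand":1},
    {"x":2.9,"y":-1.45,"z":0,"ax":0,"ay":0,"az":0,"hand":1},
    {"x":2.9,"y":-1.45,"z":0,"ax":0,"ay":0,"az":0,"hand":1},
    {"x":2.9,"y":-1.45,"z":0,"ax":0,"ay":0,"az":0,"hand":1},
    {"x":2.9,"y":-1.45,"z":0,"ax":0,"ay":0,"az":0,"hand":1},
    {"x":2.9,"y":-1.45,"z":0,"ax":0,"ay":0,"az":0,"hand":1},
    {"x":2.9,"y":-1.45,"z":0,"ax":0,"ay":0,"az":0,"hand":1},
    {"x":2.9,"y":-1.45,"z":0,"ax":0,"ay":0,"az":0,"hand":1},
  ],
)

```text
time: 3.0
position: [0.6344, -0.1267, 0.2054]
tool_rot: [180.0, 0.0, 14.8]
contact_force: [-0.3, -0.2, -0.9]
grip_width: 0.0002
finger_force: 0.0
```

Run:
```python
from h import *
from scipy.spatial.transform import Rotation as Ro
s=ctrl.observe();c=ctrl.read_camera("wrist");cv2.imwrite("pics/w1.png",c["image"][:,:,::-1])
T=np.eye(4);T[:3,:3]=Ro.from_euler("xyz",s["tool_rot"],degrees=True).as_matrix();T[:3,3]=s["position"]
M=np.linalg.inv(T@np.array(c["hand_eye"]));c["R"]=M[:3,:3];c["t"]=M[:3,3]
print(s["position"],s["grip_width"],s["time"])
for d in ctrl.trace("bowl_yellow_knob",c):print(d["score"],d["uv"],ray(c,d["uv"],.067),c["image"][d["region"]].mean(0))
K=np.array([[c["fx"],0,c["cx"]],[0,c["fy"],c["cy"]],[0,0,1]])
p,_=cv2.projectPoints(np.array([[.638,-.127,.082]]),cv2.Rodrigues(M[:3,:3])[0],M[:3,3],K,np.array(c["dist_coeffs"]));print("expected knob px",p)
```

```text
[ 0.6344005  -0.12670598  0.2054062 ] 0.00015919076304885877 3.0
0.81 [324.7, 222.1] [ 0.63837875 -0.12955853  0.067     ] [236.19574531 208.26133845  44.49638056]
expected knob px [[[322.00900256 225.97902686]]]
```

View pics/w1.png

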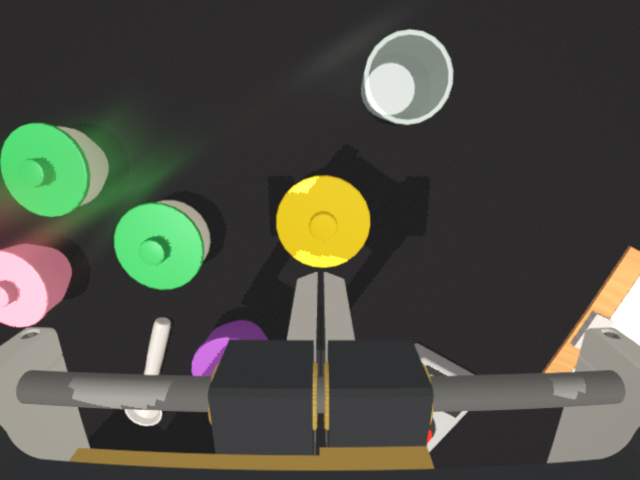

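The wrist view shows the yellow knob at (323,225), which matches the predicted (322,226). I'll descend and then dwell.

servo_tool(
  plan=[
    {"x":0.3,"y":0.2,"z":1.5,"ax":0,"ay":0,"az":0,"hand":1},
    {"x":0,"y":0,"z":2,"ax":0,"ay":0,"az":0,"hand":1},
    {"x":0,"y":0,"z":2,"ax":0,"ay":0,"az":0,"hand":1},
    {"x":0,"y":0,"z":2,"ax":0,"ay":0,"az":0,"hand":1},
    {"x":0,"y":0,"z":1.2,"ax":0,"ay":0,"az":0,"hand":1},
    {"x":0,"y":0,"z":0.5,"ax":0,"ay":0,"az":0,"hand":1},
    {"x":0,"y":0,"z":0,"ax":0,"ay":0,"az":0,"hand":1},
    {"x":0,"y":0,"z":0,"ax":0,"ay":0,"az":0,"hand":1},
    {"x":0,"y":0,"z":0,"ax":0,"ay":0,"az":0,"hand":1},
    {"x":0,"y":0,"z":0,"ax":0,"ay":0,"az":0,"hand":1},
  ],
)

```text
time: 4.1
position: [0.6376, -0.1291, 0.1146]
tool_rot: [179.9, -0.1, 14.8]
contact_force: [-0.8, 0.1, 0.0]
grip_width: 0.0003
finger_force: 0.0
```

servo_tool(
  plan=[
    {"x":0,"y":0,"z":0,"ax":0,"ay":0,"az":0,"hand":1},
    {"x":0,"y":0,"z":0,"ax":0,"ay":0,"az":0,"hand":1},
    {"x":0,"y":0,"z":0,"ax":0,"ay":0,"az":0,"hand":1},
    {"x":0,"y":0,"z":0,"ax":0,"ay":0,"az":0,"hand":1},
    {"x":0,"y":0,"z":0,"ax":0,"ay":0,"az":0,"hand":1},
    {"x":0,"y":0,"z":0,"ax":0,"ay":0,"az":0,"hand":1},
    {"x":0,"y":0,"z":0,"ax":0,"ay":0,"az":0,"hand":1},
    {"x":0,"y":0,"z":0,"ax":0,"ay":0,"az":0,"hand":1},
    {"x":0,"y":0,"z":0,"ax":0,"ay":0,"az":0,"hand":1},
    {"x":0,"y":0,"z":0,"ax":0,"ay":0,"az":0,"hand":1},
  ],
)

```text
time: 5.1
position: [0.6369, -0.1289, 0.1135]
tool_rot: [-180.0, -0.0, 14.8]
contact_force: [0.0, 0.6, -0.1]
grip_width: 0.0009
finger_force: 0.0
```

servo_tool(
  plan=[
    {"x":0,"y":0,"z":0,"ax":0,"ay":0,"az":0,"hand":1},
    {"x":0,"y":0,"z":0,"ax":0,"ay":0,"az":0,"hand":1},
    {"x":0,"y":0,"z":0,"ax":0,"ay":0,"az":0,"hand":1},
    {"x":0,"y":0,"z":0,"ax":0,"ay":0,"az":0,"hand":1},
    {"x":0,"y":0,"z":0,"ax":0,"ay":0,"az":0,"hand":1},
    {"x":0,"y":0,"z":0,"ax":0,"ay":0,"az":0,"hand":1},
    {"x":0,"y":0,"z":0,"ax":0,"ay":0,"az":0,"hand":1},
    {"x":0,"y":0,"z":0,"ax":0,"ay":0,"az":0,"hand":1},
    {"x":0,"y":0,"z":0,"ax":0,"ay":0,"az":0,"hand":1},
    {"x":0,"y":0,"z":0,"ax":0,"ay":0,"az":0,"hand":1},
  ],
)

```text
time: 6.1
position: [0.6369, -0.1289, 0.1135]
tool_rot: [180.0, -0.0, 14.8]
contact_force: [0.2, 0.1, -0.3]
grip_width: 0.0005
finger_force: 0.0
```

Dwell is done. Rise and go over to the button.

servo_tool(
  plan=[
    {"x":0,"y":0,"z":-2,"ax":0,"ay":0,"az":0,"hand":1},
    {"x":0,"y":0,"z":-2,"ax":0,"ay":0,"az":0,"hand":1},
    {"x":0,"y":0,"z":-2,"ax":0,"ay":0,"az":0,"hand":1},
    {"x":-3.81,"y":1.61,"z":0,"ax":0,"ay":0,"az":0,"hand":1},
    {"x":-3.81,"y":1.61,"z":0,"ax":0,"ay":0,"az":0,"hand":1},
    {"x":-3.81,"y":1.61,"z":0,"ax":0,"ay":0,"az":0,"hand":1},
    {"x":-3.81,"y":1.61,"z":0,"ax":0,"ay":0,"az":0,"hand":1},
    {"x":-3.81,"y":1.61,"z":0,"ax":0,"ay":0,"az":0,"hand":1},
    {"x":-3.81,"y":1.61,"z":0,"ax":0,"ay":0,"az":0,"hand":1},
    {"x":-3.81,"y":1.61,"z":0,"ax":0,"ay":0,"az":0,"hand":1},
  ],
)

```text
time: 7.1
position: [0.4064, -0.3067, 0.1737]
tool_rot: [180.0, -0.0, 14.8]
contact_force: [0.3, -0.4, -0.1]
grip_width: 0.0004
finger_force: 0.0
```

Run:
```python
from h import *
from scipy.spatial.transform import Rotation as Ro
s=ctrl.observe();c=ctrl.read_camera("wrist");cv2.imwrite("pics/w2.png",c["image"][:,:,::-1])
T=np.eye(4);T[:3,:3]=Ro.from_euler("xyz",s["tool_rot"],degrees=True).as_matrix();T[:3,3]=s["position"]
M=np.linalg.inv(T@np.array(c["hand_eye"]));c["R"]=M[:3,:3];c["t"]=M[:3,3]
print(s["position"],s["time"])
for d in ctrl.trace("vote_top",c):
    q=ray(c,d["uv"],.057);print(d["score"],d["uv"],q,c["image"][d["region"]].mean(0),"tool cm",100*(T[:3,:3].T@(q-s["position"])))
```

```text
[ 0.40643245 -0.30666492  0.17374514] 7.1
0.87 [321.1, 230.3] [ 0.4078458  -0.30675865  0.057     ] [145.76012223  28.17417876  21.56149733] tool cm [ 0.13042499  0.03702    11.67458596]
```

View pics/w2.png

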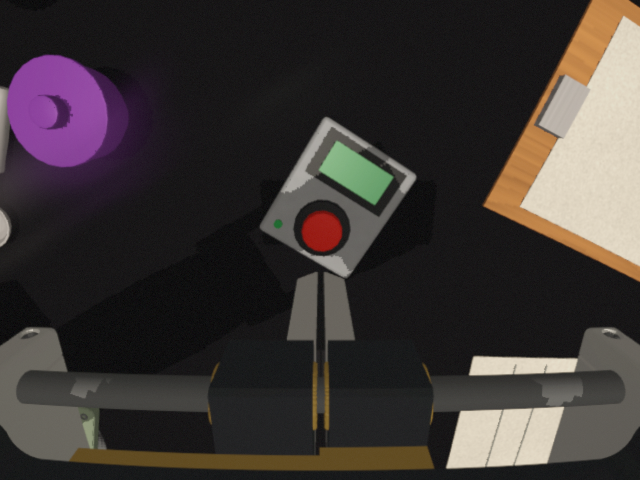

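The button is at (321,230), about 1 mm off the tool axis. I'll descend to just above it.

servo_tool(
  plan=[
    {"x":0.1,"y":0,"z":2,"ax":0,"ay":0,"az":0,"hand":1},
    {"x":0,"y":0,"z":2,"ax":0,"ay":0,"az":0,"hand":1},
    {"x":0,"y":0,"z":2,"ax":0,"ay":0,"az":0,"hand":1},
    {"x":0,"y":0,"z":2,"ax":0,"ay":0,"az":0,"hand":1},
    {"x":0,"y":0,"z":1.5,"ax":0,"ay":0,"az":0,"hand":1},
    {"x":0,"y":0,"z":1,"ax":0,"ay":0,"az":0,"hand":1},
    {"x":0,"y":0,"z":0.5,"ax":0,"ay":0,"az":0,"hand":1},
    {"x":0,"y":0,"z":0,"ax":0,"ay":0,"az":0,"hand":1},
    {"x":0,"y":0,"z":0,"ax":0,"ay":0,"az":0,"hand":1},
    {"x":0,"y":0,"z":0,"ax":0,"ay":0,"az":0,"hand":1},
  ],
)

```text
time: 8.2
position: [0.4094, -0.3062, 0.0644]
tool_rot: [179.9, -0.1, 14.8]
contact_force: [0.9, -0.2, 0.2]
grip_width: 0.0005
finger_force: 0.0
```

servo_tool(
  plan=[
    {"x":0,"y":0,"z":0.2,"ax":0,"ay":0,"az":0,"hand":1},
    {"x":0,"y":0,"z":0.2,"ax":0,"ay":0,"az":0,"hand":1},
    {"x":0,"y":0,"z":0.2,"ax":0,"ay":0,"az":0,"hand":1},
    {"x":0,"y":0,"z":0.2,"ax":0,"ay":0,"az":0,"hand":1},
    {"x":0,"y":0,"z":0.2,"ax":0,"ay":0,"az":0,"hand":1},
    {"x":0,"y":0,"z":0.2,"ax":0,"ay":0,"az":0,"hand":1},
    {"x":0,"y":0,"z":0,"ax":0,"ay":0,"az":0,"hand":1},
    {"x":0,"y":0,"z":0,"ax":0,"ay":0,"az":0,"hand":1},
    {"x":0,"y":0,"z":0,"ax":0,"ay":0,"az":0,"hand":1},
    {"x":0,"y":0,"z":0,"ax":0,"ay":0,"az":0,"hand":1},
  ],
)

```text
time: 9.2
position: [0.4088, -0.3057, 0.0516]
tool_rot: [180.0, -0.0, 14.8]
contact_force: [-0.8, 0.2, 3.6]
grip_width: -0.0
finger_force: 1.8
```

servo_tool(
  plan=[
    {"x":0,"y":0,"z":0.1,"ax":0,"ay":0,"az":0,"hand":1},
    {"x":0,"y":0,"z":0.1,"ax":0,"ay":0,"az":0,"hand":1},
    {"x":0,"y":0,"z":0,"ax":0,"ay":0,"az":0,"hand":1},
    {"x":0,"y":0,"z":0,"ax":0,"ay":0,"az":0,"hand":1},
    {"x":0,"y":0,"z":0,"ax":0,"ay":0,"az":0,"hand":1},
    {"x":0,"y":0,"z":0,"ax":0,"ay":0,"az":0,"hand":1},
    {"x":0,"y":0,"z":0,"ax":0,"ay":0,"az":0,"hand":1},
    {"x":0,"y":0,"z":0,"ax":0,"ay":0,"az":0,"hand":1},
    {"x":0,"y":0,"z":0,"ax":0,"ay":0,"az":0,"hand":1},
    {"x":0,"y":0,"z":0,"ax":0,"ay":0,"az":0,"hand":1},
  ],
)

```text
time: 10.2
position: [0.4089, -0.3057, 0.051]
tool_rot: [180.0, 0.0, 14.8]
contact_force: [-4.0, 2.5, 13.2]
grip_width: 0.0007
finger_force: 6.8
```

The force jumped to 13 N at z = 0.051, so the button is on its stop. Release and rise.

servo_tool(
  plan=[
    {"x":0,"y":0,"z":-0.5,"ax":0,"ay":0,"az":0,"hand":1},
    {"x":0,"y":0,"z":-1,"ax":0,"ay":0,"az":0,"hand":1},
    {"x":0,"y":0,"z":-2,"ax":0,"ay":0,"az":0,"hand":1},
    {"x":0,"y":0,"z":-3,"ax":0,"ay":0,"az":0,"hand":1},
    {"x":0,"y":0,"z":-3,"ax":0,"ay":0,"az":0,"hand":1},
    {"x":0,"y":0,"z":-2,"ax":0,"ay":0,"az":0,"hand":1},
    {"x":0,"y":0,"z":-1,"ax":0,"ay":0,"az":0,"hand":1},
    {"x":0,"y":0,"z":0,"ax":0,"ay":0,"az":0,"hand":1},
    {"x":0,"y":0,"z":0,"ax":0,"ay":0,"az":0,"hand":1},
    {"x":0,"y":0,"z":0,"ax":0,"ay":0,"az":0,"hand":1},
  ],
)

```text
time: 11.2
position: [0.4078, -0.3047, 0.1727]
tool_rot: [-179.8, 0.1, 14.8]
contact_force: [-0.5, -0.0, -0.2]
grip_width: 0.0003
finger_force: 0.0
```

Run:
```python
from h import *
s=ctrl.observe();print(s["position"],s["contact_force"],s["time"]);print(ctrl.sign_off())
```

```text
[ 0.40784417 -0.30470805  0.17270419] [-0.47121542 -0.00393776 -0.15959992] 11.2
the job is handed in; nothing more can be done
None
```

The job is handed in at 11.2 s: the arm pointed about 3 cm over the yellow lid knob for over two seconds, pressed the red button to its stop (13 N), and lifted about 12 cm clear; the sign-off returned no verdict, and I took no picture afterwards to check the button's return or the objects' positions.

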